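# Point out the funnel and the jar for filling

### The job

The jar that stands open is to be filled through the wide-necked steel funnel: show which two things to fetch by pointing at that funnel's spout first and then at the mouth of the open jar, each time holding the fingertips still just above it, about 3 cm clear, for about two seconds. Touch and move nothing, and keep the hand from pointing at the narrow-spouted funnel or the shut jar on the way. Finally draw the hand back at least 20 cm from both.

Things in the scene. Friction and masses are not known exactly. Their poses are not given: they have to be found in the camera images.
- shelf: Low painted wooden shelf standing on the bench, 320 mm deep (x) and 1040 mm long (y), with a 14 mm lip along its far edge. Origin under its middle; its top face, on which everything stands, lies 70 mm above the origin. Its height, position and yaw vary a little.
- wide_funnel_top (a point): The wide-necked steel funnel (to be pointed at first), standing upside down on its 124 mm mouth with its spout up, 80 mm tall; short open spout 54 mm across at the top, a small wire loop handle at the rim that reaches 84 mm from the axis. The point is the centre of the spout's upper end, z up. Loose, about 0.14 kg.
- narrow_funnel_top (a point): The other steel funnel, with a long thin spout: also upside down on its 112 mm mouth, 145 mm tall, spout 14 mm across at the tip. The point is the tip of the spout, z up. Loose; leave it alone and do not point at it.
- open_jar_mouth (a point): The clamp-lid glass jar that stands open (point at it second): 100 mm across, 145 mm tall, mouth 78 mm across inside. The point is the centre of the mouth, level with the rim, z up. Its glass lid (94 mm) hangs open on a hinge on the far (+x) side, leaning 36 to 60 degrees back from upright, up to 90 mm above the rim. The clamp wire hangs towards the robot, 70 mm from the axis. Loose, 0.65 kg.
- shut_jar_top (a point): The same kind of glass jar, clamped shut with its lid on: 100 mm across, 161 mm tall with the lid. The point is the middle of the top of the lid, z up. Loose; leave it alone and do not point at it.
- kettle: Enamel kettle, white with red edges, knob and grip: 160 mm across, 142 mm tall to the knob, its wire carrying handle arches up to 213 mm, spout tip 125 mm from the axis. It stands on an 8 mm grey silicone trivet at the left (+y) end of the shelf. Origin under its middle, the spout points along its own +x. Bystander.
- bowls: Stack of four nested plastic bowls, 149 mm across, 102 mm tall, at the right (-y) end of the shelf. Origin under its middle. Bystander.
There are look-alikes about, which are no part of the job. What is shaped like the part that bears narrow_funnel_top but pink is not meant. Leave any orange or purple look-alike of the part that bears open_jar_mouth alone.

How it is judged:
By the outcome, as a careful person would: the job done as asked, in the order asked, and still so for the second after the job is handed in, with the robot touching nothing.
It also fails if it takes over 48 s, if anything falls off the work surface, if the arm or the gripper's body presses on something with over 40 N, if the wrist force passes 120 N, or if a joint passes its speed limit or range.

### The arm

A 7-joint arm with a two-finger parallel gripper is mounted at the origin on the work surface. World frame = base frame: x ahead of the robot, y to its left, z up, the work surface at z = 0. Lengths are in m, angles in rad, forces in N, time in s.
With the tool pointing down it reaches from about 0.425 to 0.925 m from the base axis. Payload 6.8 kg.
Tool frame: the origin (TCP) lies on the centre line of the jaws, within the pads' length; the fingertips stand 14 mm ahead of it and the grasp point (between the pads) lies 5 mm behind it (r.nose_length is the distance from the TCP to the fingertips, in m); z points along the fingers, y is the direction in which the jaws open and shut (so a half turn about z gives the same grasp; the last joint's range is limited). The gripper opens to 85 mm and grips with 20 to 120 N. Pads are 22 mm wide; open, the fingers measure 114 mm over their backs; the gripper's body (76 mm by 85 mm) begins 54 mm behind the grasp point. The pads swing forward as they close: fully open they stand 13 mm farther back than shut.
Start: joints at [-1.242, 0.477, 0.022, 1.555, -0.011, 1.109, -0.083], TCP at [0.286, 0.612, 0.245] pointing down, gripper open.
Joint ranges: [-2.96, 2.96], [-0.34, 2.1], [-1.41, 1.46], [0.24, 2.44], [-1.37, 4.51], [0.17, 1.92], [-2.96, 2.96]. Speed limits (rad/s): [2.39, 2.39, 3.14, 3.14, 3.14, 3.14, 3.14].

### API

Orientations are given as a rotation vector (axis times angle).
In Python, from bench import r, imaging, look_for, outline_of gives the robot as it stands. The module is installed in compiled form; this text tells all that it offers.
- The arm moves only by the tool carry_out, never from a script. Its arguments are lists of equal length, an entry for each row: "offset": the shift along the tool's x, y, z as a fraction of full scale, a list of three; "turn": the turn, a rotation vector about the tool's x, y, z as a fraction of full scale, a list of three. A call has 1 to 8 rows; each row is the pose to reach, as a shift and turn from the pose commanded when the call began, along the tool's axes at that moment; what a row does not reach only later rows make up. Full scale, the value 1, is 0.5 m for a shift and 1.5 rad for a turn. A row lasts 1/10 s, in which the tool goes at most 50 mm and 8.59 degrees, less where a joint would pass 70% of its speed; a pose out of reach is approached as far as the arm can. A call with a number of a shift or a turn outside -1 to 1 is refused whole. A call with a gripper value outside its range is refused whole. "hand" is the closure, from 0 (fully open) to 1 (shut), set as the call begins (left out, the last holds). The fingers move at their own pace and stop on an object; "force" is the grip in N (left out, the last holds). Time passes only in rows, so rows that repeat a pose let the fingers close. It gives the time, the measured TCP pose, the force and the opening at its end, in the units of the state.
- r.get_obs(): the state, without advancing time (a new reading comes with each control period).
- imaging.grab_frame(name): name is "side" or "top"; returns a dict with "pixels" (400x640x3 uint8, red, green, blue), "fx", "fy", "cx", "cy" (pixels), "R" (3x3) and "t" (3): a world point X has camera coordinates R X + t. Camera axes: x right, y down, z forward; pixel columns grow to the right and rows downward; lengths in m; the calibration is good to about 2 mm. A picture is of the moment at which its call begins. There is no depth.
- r.hand_in(): hands the job in, once; it reports no verdict.
Trained networks look in the newest picture that a camera, given by its name, has taken for a name from the list of things; names that differ only in an ending like _2 or _b are one class to them, and where a whole thing is asked for, a point or a joint stands for the part that bears it (a point fixed in the world has none). Each returns a list of dicts, best first, with "score" (0 to 1); they miss things now and then, are a little off and sometimes report something else, mostly with a low value. They report only what shows in the picture. A call takes as long as a camera call. They do not tell look-alikes from the thing itself.
- look_for(query, camera): "xyz" ([x, y, z] in m, in the coordinates of the camera as it stood for that picture, good to about 4 mm: the middle of the surface that is visible of it).
- outline_of(query, camera): "region" (400x640 bool, what is visible of it).
The state is a dict: "clock": time; "joints": joint angles; "qvel": joint speeds; "tau": joint torques, N m; "tcp_pos": TCP position; "orientation": TCP orientation; "contact_force": force on the tool from outside, world axes, zero at the start; "moment": the same for the moment, N m; "grip_width": finger opening in m.
Only numpy, scipy, OpenCV 4.12 (cv2) and the standard library are available. Lean on these libraries where they do the work, as an engineer would, in place of code of your own. Each camera call takes 0.05 s, during which the arm holds its last target. There are 200 camera calls.

## Working session

There is one attempt and no reset: what is moved stays moved. The work goes in short steps, Python scripts to look and compute and a tool call to move; the robot and the scene stay as the last step left them, time stands still between calls to the robot, and variables do not carry over. Pictures are saved under pics/ and viewed, about 8 in all and at most 12, crops included, and the job is handed in when it is done.

Besides the shell and the picture viewer there is one more tool, called by a JSON object that holds its "api" and its "payload", one argument or row to a line. carry_out: Moves the arm, as the interface text tells. Shift numbers are shares of 0.5 m and turn numbers shares of 1.5 rad, none past 1 either way. Its arguments: {"type":"object","properties":{"offset":{"type":"array","items":{"type":"array","items":{"type":"number","minimum":-1,"maximum":1}}},"turn":{"type":"array","items":{"type":"array","items":{"type":"number","minimum":-1,"maximum":1}}},"hand":{"type":"number"},"force":{"type":"number"}},"required":["offset","turn"]}

```bash
mkdir -p pics
cat > h.py <<'E'
from bench import r, imaging, look_for, outline_of
import numpy as np, cv2
def grab(n,f):
    d=imaging.grab_frame(n); cv2.imwrite(f,d["pixels"][:,:,::-1]); return d
def world(d,x): return np.array(d["R"]).T@(np.array(x)-np.array(d["t"]))
def px(d,X):
    c=np.array(d["R"])@np.array(X)+np.array(d["t"]); return [round(d["fx"]*c[0]/c[2]+d["cx"]),round(d["fy"]*c[1]/c[2]+d["cy"])]
E
python3 - <<'E'
from h import *
o=r.get_obs(); print(o["clock"],o["tcp_pos"],o["orientation"],r.nose_length)
for n in ("side","top"):
    d=grab(n,f"pics/{n}0.png"); print(n,"cam",world(d,[0,0,0]).round(3))
    for q in ("wide_funnel_top","narrow_funnel_top","open_jar_mouth","shut_jar_top","kettle","bowls","shelf"):
        for k in look_for(q,n):
            w=world(d,k["xyz"]); print(q,round(k["score"],2),w.round(3),px(d,w))
E
```

```text
0.0 [0.28534838 0.61110041 0.24432934] [-6.80641243e-01 -3.06669317e+00  2.80823928e-03] 0.014
side cam [ 0.154 -1.058  1.081]
wide_funnel_top 0.56 [0.462 0.143 0.117] [268, 199]
narrow_funnel_top 0.83 [ 0.268 -0.273  0.034] [244, 319]
narrow_funnel_top 0.66 [ 0.462 -0.194  0.116] [299, 264]
narrow_funnel_top 0.6 [ 0.259 -0.46   0.031] [258, 378]
open_jar_mouth 0.98 [0.638 0.145 0.207] [315, 169]
open_jar_mouth 0.75 [0.296 0.207 0.109] [219, 199]
open_jar_mouth 0.7 [0.824 0.045 0.115] [372, 195]
shut_jar_top 0.74 [ 0.603 -0.169  0.203] [341, 227]
shut_jar_top 0.27 [0.461 0.142 0.115] [268, 199]
kettle 0.72 [0.549 0.351 0.174] [275, 152]
bowls 0.73 [ 0.562 -0.373  0.153] [355, 291]
shelf 0.68 [ 0.527 -0.289  0.085] [330, 288]
top cam [0.3   0.003 1.5  ]
wide_funnel_top 0.95 [0.46  0.155 0.111] [276, 223]
narrow_funnel_top 0.92 [ 0.276 -0.244  0.027] [388, 276]
narrow_funnel_top 0.69 [ 0.271 -0.427  0.032] [439, 277]
narrow_funnel_top 0.68 [ 0.462 -0.159  0.109] [366, 222]
open_jar_mouth 0.76 [0.67  0.179 0.22 ] [267, 157]
open_jar_mouth 0.74 [0.294 0.233 0.162] [250, 272]
open_jar_mouth 0.68 [0.82  0.076 0.156] [299, 121]
shut_jar_top 0.83 [ 0.608 -0.133  0.241] [361, 173]
shut_jar_top 0.37 [ 0.569 -0.387  0.151] [433, 189]
kettle 0.56 [0.551 0.381 0.194] [206, 193]
kettle 0.56 [0.461 0.155 0.108] [277, 223]
bowls 0.78 [ 0.566 -0.386  0.148] [432, 190]
bowls 0.67 [0.459 0.155 0.109] [277, 223]
bowls 0.2 [ 0.46  -0.159  0.108] [366, 223]
shelf 0.84 [ 0.553 -0.002  0.088] [321, 198]
```

```bash
python3 -c "
import cv2
a=cv2.imread('pics/side0.png')[110:410,180:480];b=cv2.imread('pics/top0.png')[90:300,190:470]
cv2.imwrite('pics/sc.png',cv2.resize(a,None,fx=2,fy=2,interpolation=3)[:600]);cv2.imwrite('pics/tc.png',cv2.resize(b,None,fx=2.8,fy=2.8,interpolation=2))"
```

```text
(no output)
```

View pics/sc.png

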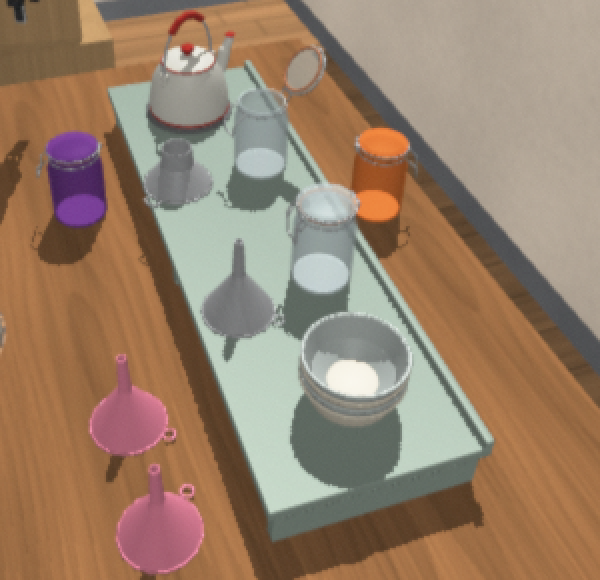

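View pics/tc.png

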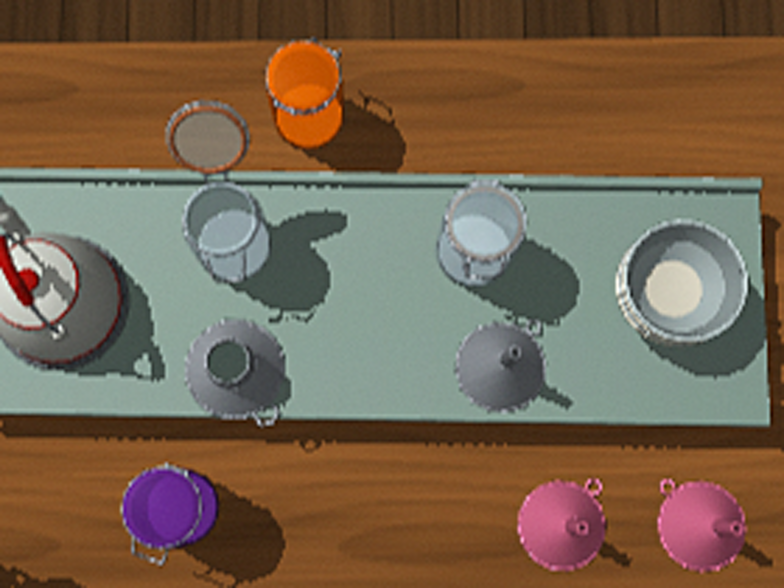

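The pictures show the candidates as follows.

| Thing | Side view px | Top view px | Notes |
|---|---|---|---|
| Wide funnel | (268,184) | (272,219) | steel, short open spout: target 1 |
| Narrow funnel | (299,240) | (374,216) | steel, thin spout: avoid |
| Pink look-alikes | – | – | two, off the shelf |
| Clear jar with lid swung back | (311,161) | (269,167) | target 2 |
| Clear jar with lid on | (343,212) | (363,170) | shut: avoid |
| Orange and purple jars | – | – | look-alikes |

Next I triangulate both targets and confirm with rings drawn over an enlarged crop.

```bash
cat > tri.py <<'E'
from h import *
S=grab("side","pics/s1.png");T=grab("top","pics/t1.png")
P=lambda d: np.array([[d["fx"],0,d["cx"]],[0,d["fy"],d["cy"]],[0,0,1]])@np.c_[np.array(d["R"]),np.array(d["t"])]
out={}
for n,a,b in (("funnel",(268.5,183.5),(272.1,218.9)),("jar",(311.5,161),(268.9,167.1)),("narrow",(299.5,230.5),(373.7,216)),("shut",(343.5,212),(363.2,170))):
    X=cv2.triangulatePoints(P(S),P(T),np.array(a,float).reshape(2,1),np.array(b,float).reshape(2,1)).ravel();X=X[:3]/X[3]
    print(n,X.round(4),px(S,X),px(T,X)); out[n]=X
rad=dict(funnel=.027,jar=.043,narrow=.007,shut=.047); z=dict(funnel=.08,jar=.145,narrow=.145,shut=.161)
print("shelf top",{n:round(out[n][2]-z[n],4) for n in z})
ims=[]
for d,(u,v,w,h) in ((S,(235,125,110,100)),(T,(235,125,110,120))):
    im=cv2.resize(d["pixels"][v:v+h,u:u+w,::-1],None,fx=3.6,fy=3.6,interpolation=cv2.INTER_CUBIC)
    for n in("funnel","jar"):
        t=np.linspace(0,2*np.pi,40); c=np.c_[out[n][0]+rad[n]*np.cos(t),out[n][1]+rad[n]*np.sin(t),0*t+out[n][2]]
        for p in c:
            q=d["R"]@p+d["t"]; uv=((d["fx"]*q[0]/q[2]+d["cx"]-u+.5)*3.6,(d["fy"]*q[1]/q[2]+d["cy"]-v+.5)*3.6)
            cv2.circle(im,(int(uv[0]),int(uv[1])),1,(0,255,255),-1)
    ims.append(cv2.copyMakeBorder(im,0,432-im.shape[0],0,4,0))
cv2.imwrite("pics/ov.png",np.hstack(ims))
E
python3 tri.py
```

```text
funnel [0.4691 0.1632 0.1681] [268, 184] [272, 218]
jar [0.6329 0.1694 0.2259] [311, 161] [269, 167]
narrow [ 0.4688 -0.1702  0.2294] [299, 231] [374, 215]
shut [ 0.6201 -0.1401  0.2352] [343, 212] [363, 169]
shelf top {'funnel': np.float64(0.0881), 'jar': np.float64(0.0809), 'narrow': np.float64(0.0844), 'shut': np.float64(0.0742)}
```

View pics/ov.png

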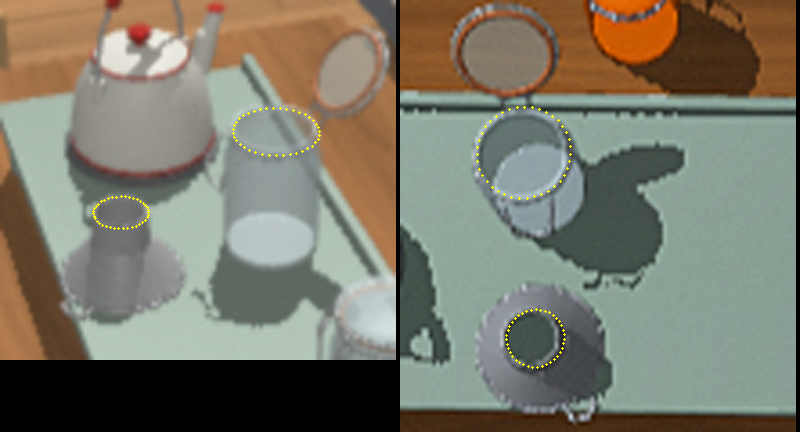

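The rings fit both targets in both views: the wide open spout, and the jar whose lid is swung back. They sit about 1 px right in the top view, so I add about 2 mm in y. Next I plan the moves.

```bash
cat > plan.py <<'E'
from h import *
from scipy.spatial.transform import Rotation as Ro
import sys
o=r.get_obs(); R=Ro.from_rotvec(o["orientation"]); p=np.array(o["tcp_pos"])
print(o["clock"],p.round(4),R.as_matrix().round(3).tolist(),o["grip_width"],r.nose_length)
for w in eval(sys.argv[1]): print(w,(R.inv().apply(np.array(w)-p)/.5).round(4))
E
python3 plan.py "[(.285,.611,.43),(.469,.164,.43),(.469,.164,.21)]"
```

```text
0.9 [0.2856 0.6116 0.2453] [[-0.906, 0.423, -0.0], [0.423, 0.906, 0.0], [0.0, 0.0, -1.0]] 0.08539212863097645 0.014
(0.285, 0.611, 0.43) [ 0.0005 -0.0016 -0.3693]
(0.469, 0.164, 0.43) [-0.7112 -0.656  -0.3694]
(0.469, 0.164, 0.21) [-0.7112 -0.656   0.0706]
```

Raise and close the hand first.

{"api": "carry_out", "payload": {
  "offset": [
    [0,0,-0.1],
    [0,0,-0.2],
    [0,0,-0.3],
    [0,0,-0.37],
    [0,0,-0.37],
    [0,0,-0.37],
    [0,0,-0.37]
  ],
  "turn": [
    [0,0,0],
    [0,0,0],
    [0,0,0],
    [0,0,0],
    [0,0,0],
    [0,0,0],
    [0,0,0]
  ],
  "hand": 1
}}

```text
clock: 1.6
tcp_pos: [0.2853, 0.6112, 0.4286]
orientation: [-0.68, -3.067, 0.004]
contact_force: [0.3, -0.1, -0.8]
grip_width: 0.0001
```

{"api": "carry_out", "payload": {
  "offset": [
    [-0.09,-0.08,0],
    [-0.18,-0.16,0],
    [-0.27,-0.25,0],
    [-0.36,-0.33,0],
    [-0.45,-0.41,0],
    [-0.53,-0.49,0],
    [-0.62,-0.57,0],
    [-0.711,-0.656,0]
  ],
  "turn": [
    [0,0,0],
    [0,0,0],
    [0,0,0],
    [0,0,0],
    [0,0,0],
    [0,0,0],
    [0,0,0],
    [0,0,0]
  ]
}}

```text
clock: 2.4
tcp_pos: [0.4374, 0.2393, 0.4287]
orientation: [-0.68, -3.065, 0.003]
contact_force: [1.1, 0.8, -0.3]
grip_width: 0.0003
```

{"api": "carry_out", "payload": {
  "offset": [
    [0,0,0],
    [0,0,0],
    [0,0,0],
    [0,0,0]
  ],
  "turn": [
    [0,0,0],
    [0,0,0],
    [0,0,0],
    [0,0,0]
  ]
}}

```text
clock: 2.8
tcp_pos: [0.4367, 0.2431, 0.4295]
orientation: [-0.676, -3.067, 0.002]
contact_force: [0.8, 0.2, -0.8]
grip_width: -0.0002
```

```bash
python3 plan.py "[(.469,.164,.21)]"
```

```text
2.8 [0.4367 0.2431 0.4295] [[-0.907, 0.42, -0.001], [0.42, 0.907, -0.001], [0.001, -0.001, -1.0]] -0.00022029443622035566 0.014
(0.469, 0.164, 0.21) [-0.1254 -0.1158  0.4392]
```

{"api": "carry_out", "payload": {
  "offset": [
    [-0.06,-0.06,0],
    [-0.125,-0.116,0],
    [-0.125,-0.116,0.1],
    [-0.125,-0.116,0.18],
    [-0.125,-0.116,0.26],
    [-0.125,-0.116,0.34],
    [-0.125,-0.116,0.34],
    [-0.125,-0.116,0.34]
  ],
  "turn": [
    [0,0,0],
    [0,0,0],
    [0,0,0],
    [0,0,0],
    [0,0,0],
    [0,0,0],
    [0,0,0],
    [0,0,0]
  ]
}}

```text
clock: 3.6
tcp_pos: [0.4695, 0.1635, 0.2607]
orientation: [-0.678, -3.067, 0.001]
contact_force: [-0.1, -0.4, 0.5]
grip_width: -0.0001
```

```bash
python3 plan.py "[(.469,.164,.21)]"
python3 - <<'E'
from h import *
d=grab("side","pics/a.png")
o=r.get_obs();p=np.array(o["tcp_pos"]);print(px(d,p-[0,0,.014]))
im=cv2.resize(cv2.imread("pics/a.png")[100:250,190:390],None,fx=4,fy=4,interpolation=2);q=px(d,p-[0,0,.014])
cv2.circle(im,(int((q[0]+.5-190)*4),int((q[1]+.5-100)*4)),3,(0,255,255),-1);cv2.imwrite("pics/a1.png",im)
E
```

```text
3.6 [0.4695 0.1635 0.2607] [[-0.907, 0.422, -0.001], [0.422, 0.907, -0.001], [0.0, -0.001, -1.0]] -0.00010983170920257563 0.014
(0.469, 0.164, 0.21) [0.0014 0.0006 0.1014]
[268, 165]
```

View pics/a1.png

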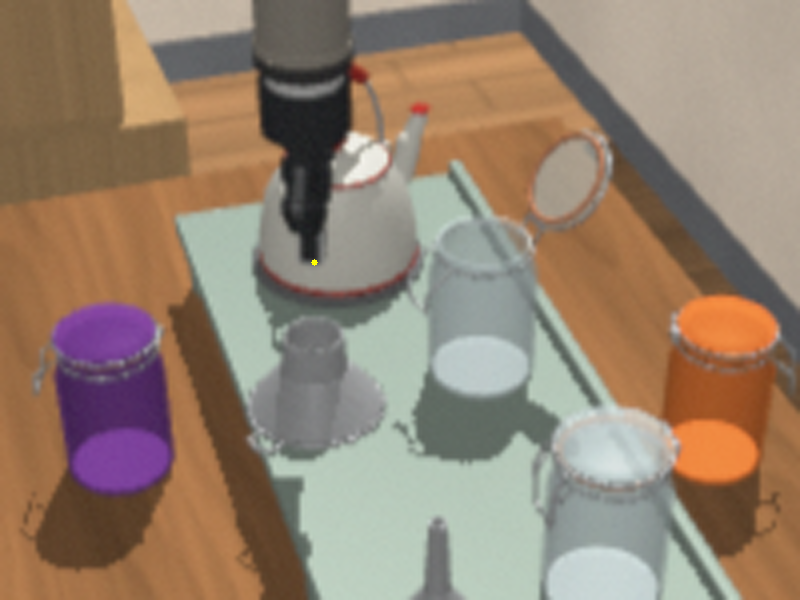

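The closed fingertips at crop (312,262) match the predicted point and stand straight above the spout at crop (314,335). I descend 5 cm and hold.

{"api": "carry_out", "payload": {
  "offset": [
    [0,0,0.04],
    [0,0,0.08],
    [0,0,0.1],
    [0,0,0.1],
    [0,0,0.1],
    [0,0,0.1],
    [0,0,0.1],
    [0,0,0.1]
  ],
  "turn": [
    [0,0,0],
    [0,0,0],
    [0,0,0],
    [0,0,0],
    [0,0,0],
    [0,0,0],
    [0,0,0],
    [0,0,0]
  ]
}}

```text
clock: 4.45
tcp_pos: [0.4699, 0.1628, 0.2109]
orientation: [0.681, 3.066, 0.001]
contact_force: [0.0, 0.1, 0.7]
grip_width: 0.0001
```

Run:
```python
from h import *
o=r.get_obs();p=np.array(o["tcp_pos"]);print(o["clock"],p)
ims=[]
for n,(u,v) in (("side",(220,120)),("top",(230,150))):
    d=grab(n,f"pics/b_{n}.png");q=px(d,p-[0,0,.014]);print(q)
    ims.append(cv2.resize(cv2.imread(f"pics/b_{n}.png")[v:v+100,u:u+100],None,fx=4,fy=4,interpolation=2))
cv2.imwrite("pics/b1.png",np.hstack(ims))
```

```text
4.45 [0.46991321 0.16283639 0.2108607 ]
[268, 177]
[271, 217]
```

View pics/b1.png

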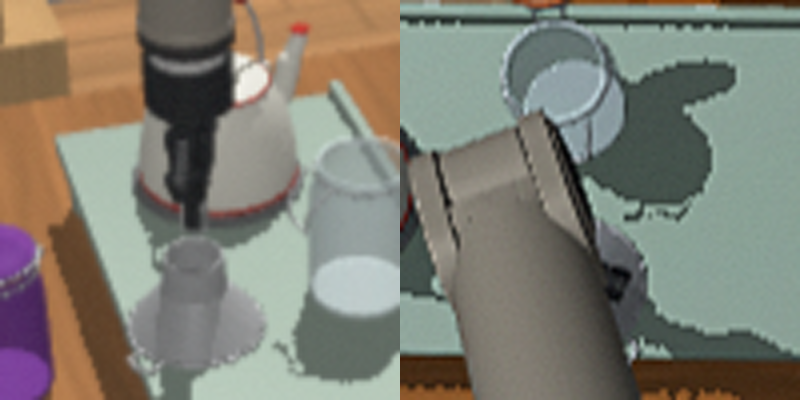

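Side view: tip at (268,177), spout centre at (268,183), so about 2.7–3 cm clear and centred. I hold here for the two seconds.

{"api": "carry_out", "payload": {
  "offset": [
    [0,0,0],
    [0,0,0],
    [0,0,0],
    [0,0,0],
    [0,0,0],
    [0,0,0],
    [0,0,0],
    [0,0,0]
  ],
  "turn": [
    [0,0,0],
    [0,0,0],
    [0,0,0],
    [0,0,0],
    [0,0,0],
    [0,0,0],
    [0,0,0],
    [0,0,0]
  ]
}}

```text
clock: 5.35
tcp_pos: [0.4696, 0.1627, 0.2103]
orientation: [-0.681, -3.067, 0.0]
contact_force: [0.3, -0.2, -0.5]
grip_width: 0.0002
```

{"api": "carry_out", "payload": {
  "offset": [
    [0,0,0],
    [0,0,0],
    [0,0,0],
    [0,0,0],
    [0,0,0],
    [0,0,0],
    [0,0,0],
    [0,0,0]
  ],
  "turn": [
    [0,0,0],
    [0,0,0],
    [0,0,0],
    [0,0,0],
    [0,0,0],
    [0,0,0],
    [0,0,0],
    [0,0,0]
  ]
}}

```text
clock: 6.15
tcp_pos: [0.4696, 0.1627, 0.2103]
orientation: [-0.681, -3.067, -0.0]
contact_force: [-0.3, -0.0, -0.4]
grip_width: 0.0
```

{"api": "carry_out", "payload": {
  "offset": [
    [0,0,-0.1],
    [0,0,-0.2],
    [0,0,-0.3],
    [0,0,-0.38],
    [0,0,-0.38],
    [0,0,-0.38]
  ],
  "turn": [
    [0,0,0],
    [0,0,0],
    [0,0,0],
    [0,0,0],
    [0,0,0],
    [0,0,0]
  ]
}}

```text
clock: 6.75
tcp_pos: [0.4698, 0.1628, 0.4009]
orientation: [0.68, 3.066, 0.002]
contact_force: [-0.0, -0.2, -1.4]
grip_width: -0.0002
```

```bash
python3 plan.py "[(.632,.171,.4),(.632,.171,.323),(.632,.171,.273)]"
```

```text
6.75 [0.4698 0.1628 0.4009] [[-0.906, 0.423, 0.002], [0.423, 0.906, 0.001], [-0.001, 0.002, -1.0]] -0.00023645968612641082 0.014
(0.632, 0.171, 0.4) [-0.2869  0.1521  0.0024]
(0.632, 0.171, 0.323) [-0.2868  0.1518  0.1564]
(0.632, 0.171, 0.273) [-0.2867  0.1516  0.2564]
```

{"api": "carry_out", "payload": {
  "offset": [
    [-0.08,0.04,0],
    [-0.16,0.08,0],
    [-0.24,0.12,0],
    [-0.287,0.152,0],
    [-0.287,0.152,0.08],
    [-0.287,0.152,0.155],
    [-0.287,0.152,0.155],
    [-0.287,0.152,0.155]
  ],
  "turn": [
    [0,0,0],
    [0,0,0],
    [0,0,0],
    [0,0,0],
    [0,0,0],
    [0,0,0],
    [0,0,0],
    [0,0,0]
  ]
}}

```text
clock: 7.55
tcp_pos: [0.6312, 0.1707, 0.3218]
orientation: [-0.68, -3.065, 0.003]
contact_force: [0.1, 0.2, 1.0]
grip_width: -0.0
```

```bash
python3 plan.py "[(.632,.171,.273)]"
python3 - <<'E'
from h import *
d=grab("side","pics/c.png");p=np.array(r.get_obs()["tcp_pos"]);print(px(d,p-[0,0,.014]))
cv2.imwrite("pics/c1.png",cv2.resize(cv2.imread("pics/c.png")[90:230,220:400],None,fx=4,fy=4,interpolation=2))
E
```

```text
7.55 [0.6312 0.1707 0.3218] [[-0.906, 0.423, -0.003], [0.423, 0.906, -0.001], [0.002, -0.002, -1.0]] -1.1359950517667353e-05 0.014
(0.632, 0.171, 0.273) [-0.0015  0.0015  0.0976]
[312, 140]
```

View pics/c1.png

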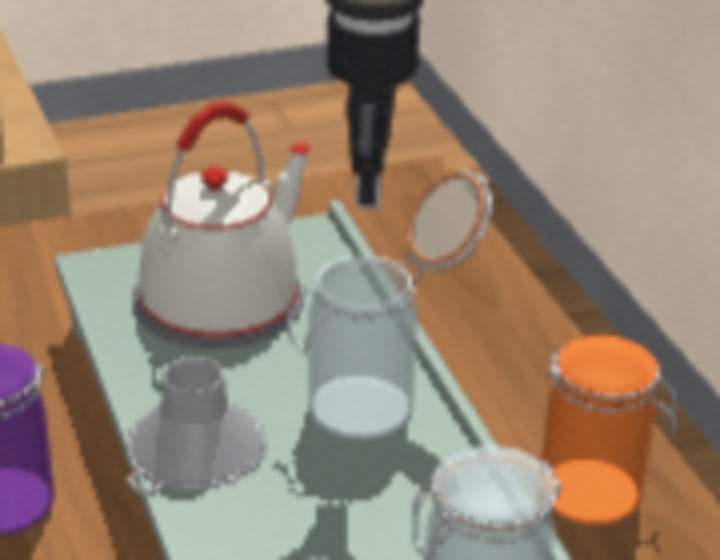

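The tip at crop (368,206) is directly above the mouth centre at (364,284), about 8 cm up, and the hand is clear of the lid. I go down 5 cm and hold for at least 2 s.

{"api": "carry_out", "payload": {
  "offset": [
    [0,0,0.04],
    [0,0,0.08],
    [0,0,0.098],
    [0,0,0.098],
    [0,0,0.098],
    [0,0,0.098],
    [0,0,0.098],
    [0,0,0.098]
  ],
  "turn": [
    [0,0,0],
    [0,0,0],
    [0,0,0],
    [0,0,0],
    [0,0,0],
    [0,0,0],
    [0,0,0],
    [0,0,0]
  ]
}}

```text
clock: 8.4
tcp_pos: [0.6321, 0.1709, 0.2745]
orientation: [0.681, 3.066, 0.001]
contact_force: [0.5, 0.0, -0.3]
grip_width: 0.0001
```

Run:
```python
from h import *
d=grab("side","pics/d.png");p=np.array(r.get_obs()["tcp_pos"]);print(p,px(d,p-[0,0,.014]))
cv2.imwrite("pics/d1.png",cv2.resize(cv2.imread("pics/d.png")[100:220,240:380],None,fx=4,fy=4,interpolation=2))
```

```text
[0.63198477 0.1708553  0.27425208] [311, 153]
```

View pics/d1.png

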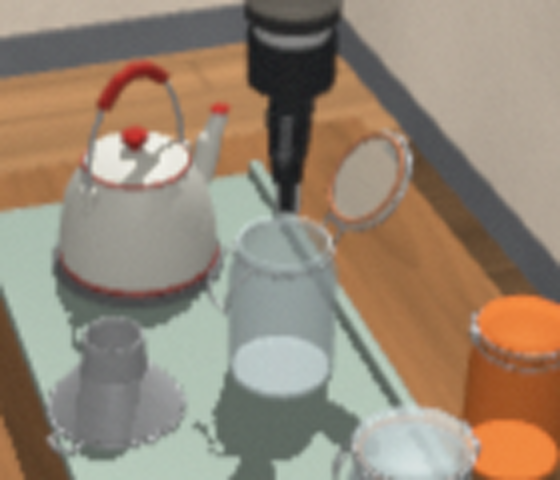

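Tip at crop (288,214), mouth centre at (284,244): about 3 cm clear and centred. I hold, then rise and withdraw.

{"api": "carry_out", "payload": {
  "offset": [
    [0,0,0],
    [0,0,0],
    [0,0,0],
    [0,0,0],
    [0,0,0],
    [0,0,0],
    [0,0,0],
    [0,0,0]
  ],
  "turn": [
    [0,0,0],
    [0,0,0],
    [0,0,0],
    [0,0,0],
    [0,0,0],
    [0,0,0],
    [0,0,0],
    [0,0,0]
  ]
}}

```text
clock: 9.25
tcp_pos: [0.6318, 0.1708, 0.2738]
orientation: [0.681, 3.067, 0.0]
contact_force: [-0.2, -0.4, 0.3]
grip_width: 0.0002
```

{"api": "carry_out", "payload": {
  "offset": [
    [0,0,0],
    [0,0,0],
    [0,0,0],
    [0,0,0],
    [0,0,0],
    [0,0,0],
    [0,0,0],
    [0,0,0]
  ],
  "turn": [
    [0,0,0],
    [0,0,0],
    [0,0,0],
    [0,0,0],
    [0,0,0],
    [0,0,0],
    [0,0,0],
    [0,0,0]
  ]
}}

```text
clock: 10.05
tcp_pos: [0.6318, 0.1708, 0.2738]
orientation: [-0.681, -3.067, 0.0]
contact_force: [-0.4, -0.4, -1.0]
grip_width: -0.0001
```

{"api": "carry_out", "payload": {
  "offset": [
    [0,0,-0.1],
    [0,0,-0.2],
    [0,0,-0.3],
    [0,0,-0.36],
    [0,0,-0.36],
    [0,0,-0.36]
  ],
  "turn": [
    [0,0,0],
    [0,0,0],
    [0,0,0],
    [0,0,0],
    [0,0,0],
    [0,0,0]
  ]
}}

```text
clock: 10.65
tcp_pos: [0.6319, 0.1708, 0.4542]
orientation: [0.681, 3.066, 0.001]
contact_force: [-0.9, -0.0, -0.7]
grip_width: 0.0001
```

```bash
python3 plan.py "[(.35,.52,.45)]"
```

```text
10.65 [0.6319 0.1708 0.4542] [[-0.906, 0.423, 0.001], [0.423, 0.906, 0.001], [-0.001, 0.001, -1.0]] 6.498374744251113e-05 0.014
(0.35, 0.52, 0.45) [0.8063 0.3943 0.0081]
```

{"api": "carry_out", "payload": {
  "offset": [
    [0.09,0.04,0],
    [0.18,0.08,0],
    [0.27,0.13,0],
    [0.36,0.17,0],
    [0.45,0.22,0],
    [0.54,0.26,0],
    [0.63,0.31,0],
    [0.72,0.35,0]
  ],
  "turn": [
    [0,0,0],
    [0,0,0],
    [0,0,0],
    [0,0,0],
    [0,0,0],
    [0,0,0],
    [0,0,0],
    [0,0,0]
  ]
}}

```text
clock: 11.45
tcp_pos: [0.3791, 0.4811, 0.4517]
orientation: [-0.68, -3.066, 0.005]
contact_force: [1.2, 0.6, -0.6]
grip_width: -0.0001
```

{"api": "carry_out", "payload": {
  "offset": [
    [0.07,0.03,0],
    [0.13,0.06,0],
    [0.13,0.06,0],
    [0.13,0.06,0],
    [0.13,0.06,0],
    [0.13,0.06,0]
  ],
  "turn": [
    [0,0,0],
    [0,0,0],
    [0,0,0],
    [0,0,0],
    [0,0,0],
    [0,0,0]
  ]
}}

```text
clock: 12.05
tcp_pos: [0.3361, 0.5335, 0.4535]
orientation: [0.685, 3.066, -0.001]
contact_force: [0.4, -1.2, -0.6]
grip_width: 0.0
```

Run:
```python
from h import *
for n in("side","top"):
    d=grab(n,f"pics/e_{n}.png")
    a=cv2.imread(f"pics/{n}0.png").astype(int);b=cv2.imread(f"pics/e_{n}.png").astype(int)
    m=(abs(a-b).max(2)>40); 
    for nm,X,s in (("funnel",(.469,.164,.13),28),("jar",(.632,.171,.17),28),("narrow",(.469,-.17,.15),25),("shut",(.62,-.14,.16),25)):
        u,v=px(d,X); print(n,nm,m[v-s:v+s,u-s:u+s].sum())
o=r.get_obs();p=o["tcp_pos"];print(o["clock"],p,[np.linalg.norm(p-np.array(x)).round(3) for x in((.469,.164,.166),(.632,.171,.229))],abs(o["qvel"]).max())
```

```text
side funnel 0
side jar 0
side narrow 0
side shut 0
top funnel 0
top jar 0
top narrow 0
top shut 0
12.15 [0.33580369 0.53385967 0.45383938] [np.float64(0.487), np.float64(0.52)] 0.005477225946104514
```

Nothing has moved, and the hand is back and still, so I hand in.

```bash
python3 -c "
from bench import r
print(r.hand_in())"
```

```text
the job is handed in; nothing more can be done
None
```

The arm pointed at the wide funnel's spout first and then at the open jar's mouth, and I handed the job in at about 12 s. The hand was closed, and each time the fingertips stayed still about 3 cm above the point for about 2.2 s. It then rose and drew back about 0.5 m from both.

- **Nothing moved:** before and after pictures around both funnels and both clear jars showed no changed pixels. The measured contact force stayed at noise level throughout.
- **Avoided things:** the hand never went near the narrow funnel, the shut jar or the coloured look-alikes.
- **Disagreement between measurements:** triangulating four points put the shelf top anywhere from 74 to 88 mm high. I worked from about 84 mm, so I relied on the side-view check at each point. It showed about 2.5–3 cm clearance at the funnel and 3 cm at the jar, within about 1 px sideways. The arm hid the funnel point in the top view.

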